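# Find the electromagnet whose gap fits the feeler gauge

### The job

One of the three small electromagnets on the bench has its air gap set right for the feeler gauge: the blade goes all the way down with a firm sprung drag, while in the others it either jams high up or goes down without any drag. Take the gauge from its wooden holder, try the gaps from above by feel, without forcing the blade where it jams, and leave it standing fully down in the gap that drags, let go. Leave the brass weight that stands between them where it is.

Things in the scene. Friction and masses are not known exactly. Their poses are not given: they have to be found in the camera images.
- gauge: Feeler gauge standing upright in its holder: steel blade 28 mm wide (x), 6 mm thick (y), 100 mm long, blunt end down; above it a black handle 26 mm (x) x 14 mm (y) x 60 mm high. 160 mm in all, 0.1 to 0.18 kg. Origin at the centre of the blade's lower end, z up along the gauge: the handle spans z 100 to 160 mm, and is pinched from above across its 14 mm (y).
- holder: Wooden block, fixed, 80 x 70 mm and 60 mm high, with a slot 36 x 9 mm (x, y) open at the top, floor at height 8 mm, in which the gauge stands with its blade's width along the holder's x. Origin at the centre of its underside.
- magnet_a: One of three fixed electromagnets alike in looks: black base 74 x 130 mm (x, y), two copper coils, steel top plates, 110 mm high. Origin: centre of its underside, z up. All three: a slot goes straight down between the coils over the origin, 44 mm long (x) all the way; 28 mm wide (y) at the mouth (height 110), 18 mm at height 98; floor at height 35 mm. Lower down: see magnet_b, magnet_c.
- magnet_b: Alike in looks, sizes and axes to magnet_a. In all three, pole shoes slope in between heights 98 and 75 mm to the gap proper, heights 75 to 43 mm. Its width, for the 6 mm blade: in one magnet 16 mm (no resistance down to the floor); in one 3 mm, rigid (the blade's end stops near height 80); in one, the right one, 3 mm at rest but sprung, see magnet_c. Which is which is unknown.
- magnet_c: Alike in looks, sizes and axes to magnet_a. In the right magnet (any of the three) the two shoes are sprung: they yield up to 7 mm a side, pressing about 3 N each. While moving, the blade meets 3 to 13 N of resistance (most while parting the shoes, its end at height 83 to 75 mm), yet a steady push of 15 N takes it to the floor at 35 mm, and is then held upright by the shoes.
- weight: Bystander: loose brass weight with a knob, 34 mm across, 52 mm high, between the holder and the magnets. Origin at the centre of its underside.
Not all that is in view belongs to the job. Of the things that look like the gauge, the larger one is meant.

How it is judged:
At the end, for the whole second after the job is handed in: The gauge stands upright (0.15 rad) in one magnet's gap, its end within 6 mm of the gap's floor and 14 mm of the magnet's centre from above, pressed by the shoes (contact over 5 N, as only the right gap gives), at rest, let go; weight shifted under 40 mm (((horizontal distance between gauge and magnet_a below 0.014 m and z of gauge in the frame of magnet_a below 0.041 m and contact force between gauge and magnet_a above 5 N) or (horizontal distance between gauge and magnet_b below 0.014 m and z of gauge in the frame of magnet_b below 0.041 m and contact force between gauge and magnet_b above 5 N) or (horizontal distance between gauge and magnet_c below 0.014 m and z of gauge in the frame of magnet_c below 0.041 m and contact force between gauge and magnet_c above 5 N)) and angle between gauge's own z axis and vertical below 0.15 rad and linear speed of gauge below 0.02 m/s and contact force between the fingers and gauge below 0.1 N); the robot touches nothing.
It fails at once if the gauge is forced into a magnet (contact force over 80 N) (contact force between gauge and magnet_a above 80 N or contact force between gauge and magnet_b above 80 N or contact force between gauge and magnet_c above 80 N).
It fails at once if the brass weight is shifted more than 40 mm (distance of weight from where it was at the start of the episode above 0.04 m).
It also fails if it takes over 58 s, if anything falls off the work surface, if the arm or the gripper's body presses on something with over 40 N, if the wrist force passes 120 N, or if a joint passes its speed limit or range.

### The arm

A 6-joint arm with a two-finger parallel gripper is mounted at the origin on the work surface. World frame = base frame: x ahead of the robot, y to its left, z up, the work surface at z = 0. Lengths are in m, angles in rad, forces in N, time in s.
With the tool pointing down it reaches from about 0.325 to 0.9 m from the base axis. Payload 6.1 kg.
Tool frame: the origin (TCP) lies midway between the tips of the shut fingers; the grasp point (between the pads) lies 19 mm behind it; z points along the fingers, y is the line along which they close (so a half turn about z gives the same grasp; the last joint's range is limited). The gripper opens to 87 mm and grips with 3 to 60 N. Pads are 19 mm wide; open, the fingers measure 117 mm over their backs; the gripper's body (75 mm by 190 mm) begins 51 mm behind the grasp point.
Start: joints at [-1.415, 0.22, 1.526, -0, 1.395, -0.126], TCP at [0.174, -0.6, 0.223] pointing down, gripper open.
Joint ranges: [-2.98, 2.98], [-0.91, 2.08], [0.09, 2.57], [-1.24, 4.39], [0.2, 2.65], [-2.68, 2.68]. Speed limits (rad/s): [2.57, 2.57, 3.01, 3.14, 3.14, 3.14].

### API

Orientations are given as a unit quaternion [x, y, z, w].
In Python, from workcell import r gives the robot as it stands.
- The arm moves only by the tool move_arm, never from a script. Its argument "targets" is a list of rows, each a list of 7 numbers: the shift along the tool's x, y, z in m, then the turn, a rotation vector about the tool's x, y, z in rad, then the closure in counts, from 0 (fully open) to 255 (shut). In form: [[tx, ty, tz, wx, wy, wz, hand], ...]. A call has 1 to 10 rows; each row shifts and turns the commanded pose from where the row before left it, along the tool's axes as they then stand; what a row does not reach is not made up. A row lasts 1/8 s, in which the tool goes at most 62.5 mm and 10.7 degrees, less where a joint would pass 70% of its speed; a pose out of reach is approached as far as the arm can. A call with a gripper value outside its range is refused whole. The fingers move at their own pace and stop on an object; "grip_force" is the grip in N (left out, the last holds). Time passes only in rows, so rows that do not move let the fingers close. It gives the time, the measured TCP pose, the force, the opening and the grip force at its end, in the units of the state.
- r.get_state(): the state, without advancing time (a new reading comes with each control period).
- r.get_image(name): name is "side" or "top"; returns a dict with "color" (400x640x3 uint8, blue, green, red), "mtx" (3x3 intrinsics, pixels), "R" (3x3) and "t" (3): a world point X has camera coordinates R X + t. Camera axes: x right, y down, z forward; pixel columns grow to the right and rows downward; lengths in m; the calibration is good to about 2 mm. A picture is of the moment at which its call begins. There is no depth.
- r.job_done(): hands the job in; it is judged then, once.
The state is a dict: "clock": time; "joint_positions": joint angles; "dq": joint speeds; "effort": joint torques, N m; "ee_pos": TCP position; "tcp_rot": TCP orientation; "contact_force": force on the tool from outside, world axes, zero at the start; "torque": the same for the moment, N m; "width": finger opening in m; "finger_force": force on a finger pad.
Only numpy, scipy, OpenCV 4.12 (cv2) and the standard library are available. Lean on these libraries where they do the work, as an engineer would, in place of code of your own. Each camera call takes 0.05 s, during which the arm holds its last target. There are 200 camera calls.

## Working session

There is one attempt and no reset: what is moved stays moved. The work goes in short steps, Python scripts to look and compute and a tool call to move; the robot and the scene stay as the last step left them, time stands still between calls to the robot, and variables do not carry over. Pictures are saved under pics/ and viewed, at most 10 in all, crops included, and the job is handed in when it is done.

Besides the shell and the picture viewer there is one more tool, called after "Emit:" in YAML: its name, and indented under it one key for each argument. move_arm: Moves the arm, as the interface text tells. Its arguments: {"type":"object","properties":{"targets":{"type":"array","items":{"type":"array","items":{"type":"number"}}},"grip_force":{"type":"number"}},"required":["targets"]}

```bash
mkdir -p pics
python3 - <<'E'
from workcell import r
import cv2, numpy as np
for n in("top","side"):
    d=r.get_image(n); cv2.imwrite(f"pics/{n}0.png",d["color"]); np.savez(f"{n}.npz",mtx=d["mtx"],R=d["R"],t=d["t"])
    print(n,d["mtx"].tolist(),(-d["R"].T@d["t"]).round(3),d["R"].round(3).tolist())
print(r.get_state())
E
```

```text
top [[381.51098009751604, 0.0, 319.5040911780725], [0.0, 381.51098009751604, 195.04140886605978], [0.0, 0.0, 1.0]] [0.361 0.048 0.907] [[0.004, -1.0, 0.009], [-0.984, -0.006, -0.181], [0.181, -0.008, -0.984]]
side [[407.4966603617611, 0.0, 323.3783390566437], [0.0, 407.4966603617611, 197.45804906620722], [0.0, 0.0, 1.0]] [0.272 0.735 0.626] [[-0.94, -0.341, -0.003], [-0.201, 0.564, -0.801], [0.275, -0.752, -0.599]]
{'clock': 0.1, 'joint_positions': array([-1.41509056e+00,  2.21146383e-01,  1.52751434e+00,  1.78161008e-05,
        1.39469380e+00, -1.26110374e-01]), 'dq': array([-0.00067474, -0.00180632, -0.00376916, -0.00208353,  0.00030569,
       -0.00113773]), 'effort': array([ 7.34393393e-05, -4.95946491e+01, -3.88519907e+01,  7.01913633e-02,
        5.15636976e-02, -5.39128166e-05]), 'ee_pos': array([ 0.17372058, -0.59978421,  0.22153786]), 'tcp_rot': array([ 9.90088709e-01,  1.40440637e-01, -4.26737961e-06, -8.80967359e-04]), 'contact_force': array([ 0.15688241, -0.3576127 , -0.02908297]), 'torque': array([ 0.01315452, -0.02263295,  0.01700598]), 'finger_force': 0.0, 'width': 0.0870563653418507}
```

View pics/top0.png

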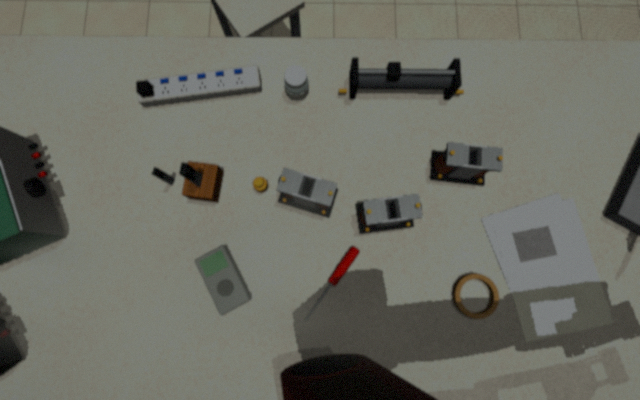

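View pics/side0.png

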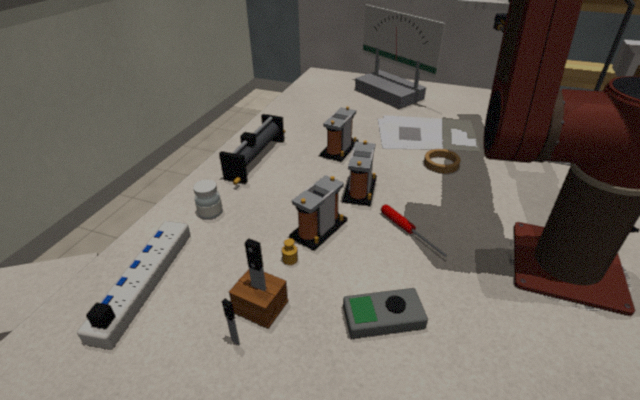

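Top view: holder at about (203,182) with the gauge handle at (190,172) and a smaller decoy beside it at (163,175). The weight is at (260,184), and the magnets are at (310,190), (391,212) and (474,160). The side view agrees. I'll zoom in to measure.

Run:
```python
import cv2, numpy as np
def crop(im,x0,x1,y0,y1,s):
    c=cv2.resize(im[y0:y1,x0:x1],None,fx=s,fy=s,interpolation=cv2.INTER_CUBIC)
    c=cv2.convertScaleAbs(c,alpha=1.5,beta=15)
    for x in range(-(-x0//10)*10,x1,10):
        cv2.line(c,((x-x0)*s,0),((x-x0)*s,5 if x%50 else 14),(0,255,255),1)
        if x%50==0: cv2.putText(c,str(x),((x-x0)*s+2,14),0,.4,(0,0,255),1)
    for y in range(-(-y0//10)*10,y1,10):
        cv2.line(c,(0,(y-y0)*s),(5,(y-y0)*s),(0,255,255),1); cv2.putText(c,str(y),(7,(y-y0)*s+4),0,.35,(0,0,255),1)
    return c
t=cv2.imread("pics/top0.png"); s=cv2.imread("pics/side0.png")
cv2.imwrite("pics/t1.png",np.vstack([crop(t,145,345,155,220,4),crop(t,335,535,138,238,4)[:340]]))
a=crop(s,215,395,230,330,4); b=crop(s,280,460,100,150,4)
cv2.imwrite("pics/s1.png",np.hstack([crop(s,215,315,228,348,4),crop(s,290,390,100,250,4)[:480+120]]) if 0 else np.hstack([crop(s,215,310,228,348,4),np.vstack([crop(s,290,385,100,220,4)])]))
```

```text
(no output)
```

View pics/t1.png

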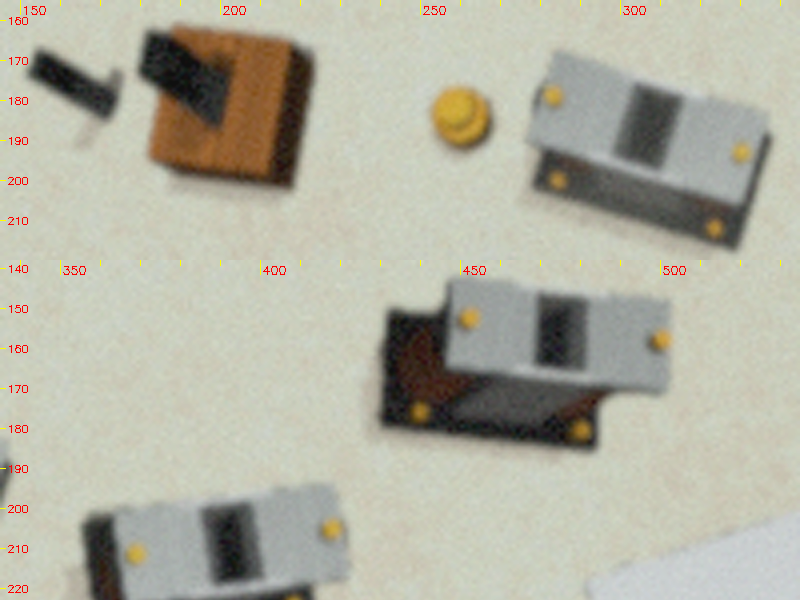

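View pics/s1.png

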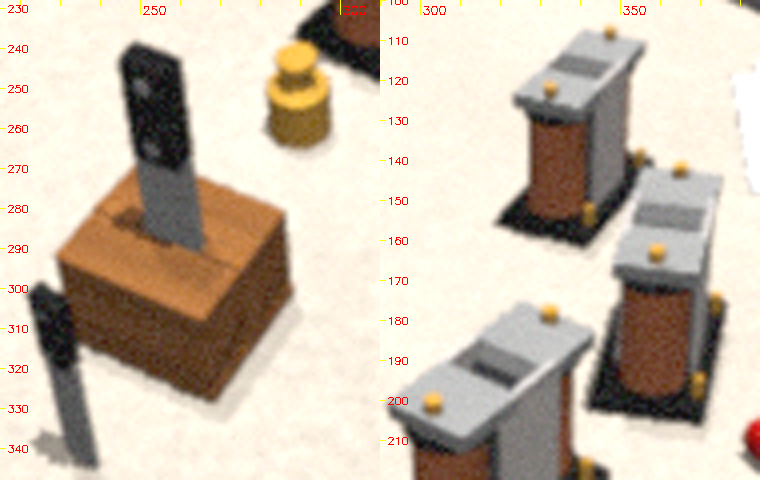

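Crop readings: all three slot mouths, plate corners and holder top corners are clear in both views. I'll fit each pose with least squares.

```bash
cat > fit.py <<'E'
import numpy as np, cv2
from scipy.optimize import least_squares
C={n:np.load(n+".npz") for n in("top","side")}
def proj(n,X):
    c=C[n]; p=X@c["R"].T+c["t"]; p=p@c["mtx"].T; return p[:,:2]/p[:,2:]
def place(p,L): 
    c,s=np.cos(p[2]),np.sin(p[2]); return L@np.array([[c,s,0],[-s,c,0],[0,0,1]])+[p[0],p[1],0]
def rect(a,b,z): return np.array([[-a,-b,2*z],[a,-b,2*z],[a,b,2*z],[-a,b,2*z]])/2
def unproj(n,uv,z):
    c=C[n]; o=-c["R"].T@c["t"]; d=c["R"].T@np.linalg.inv(c["mtx"])@[*uv,1]; return o+d*(z-o[2])/d[2]
E
python3 - <<'E'
from fit import *
T1=lambda P:np.array(P)/4+[145,155]
T2=lambda P:(np.array(P)-[0,260])/4+[335,138]
S1=lambda P:np.array(P)/4+[215,228]
S2=lambda P:(np.array(P)-[380,0])/4+[290,100]
# order: cyclic as seen; matched by nearest rotation of the cycle
D={"m1":dict(top=(T1([(632,84),(682,93),(665,168),(614,158)]),T1([(557,50),(768,113),(738,203),(530,143)])),
  side=(S2([(488,343),(532,364),(510,387),(455,366)]),S2([(522,303),(593,330),(465,440),(390,408)]))),
"m2":dict(top=(T2([(202,508),(250,502),(262,578),(212,584)]),T2([(115,513),(333,485),(348,577),(127,600)])),
  side=(S2([(640,203),(702,206),(702,230),(634,226)]),S2([(643,168),(722,178),(697,270),(612,268)]))),
"m3":dict(top=(T2([(540,296),(586,298),(584,366),(536,364)]),T2([(451,281),(668,298),(665,394),(447,370)])),
  side=(S2([(570,53),(609,66),(595,80),(553,73)]),S2([(588,30),(645,43),(572,108),(514,98)]))),
}
from scipy.optimize import linear_sum_assignment as lsa
from scipy.spatial.distance import cdist
def match(a,b):
    i,j=lsa(cdist(a,b)); return (a[i]-b[j]).ravel()
def res(q,views,sep=False):
    out=[]
    for k,(m,d) in enumerate(D.items()):
        for v in views:
            out.append(match(proj(v,place(q[3*k:3*k+3],rect(.044,.028,.11))),d[v][0]))
            out.append(match(proj(v,place(q[3*k:3*k+3],rect(q[-2],q[-1],.11))),d[v][1]))
    return np.concatenate(out)
q0=[]
for d in D.values(): q0+=[*unproj("top",d["top"][0].mean(0),.11)[:2],0]
q0=np.array(q0+[.05,.12])
for k,y in zip(range(3),(-.25,.1,-.05)): q0[3*k+2]=y
for v in (["top"],["side"],["top","side"]):
    s=least_squares(res,q0,args=(v,),loss="soft_l1"); print(v,s.x.round(4).tolist(),"rms",np.sqrt((s.fun**2).mean()).round(2))
H=dict(top=T1([(173,22),(290,42),(268,176),(150,158)]),side=S1([(57,257),(143,172),(286,212),(207,318)]))
h0=[*unproj("top",H["top"].mean(0),.06)[:2],0.1]
for y in(-.25,):
  for v in(["top"],["side"],["top","side"]):
    s=least_squares(lambda q:np.concatenate([match(proj(n,place(q,rect(.08,.07,.06))),H[n]) for n in v]),[h0[0],h0[1],y]); print(v,s.x.round(4),np.sqrt((s.fun**2).mean()).round(2),s.fun.round(1).tolist())
# gauge/holder check: predicted handle & blade pixels
q=s.x
for n,f,o in(("top",T1,(145,155)),("side",S1,(215,228))):
    print(n,"handle top",((proj(n,place(q,rect(.026,.014,.168)))-o)*4).round().tolist(),"bottom",((proj(n,place(q,rect(.026,.014,.108)))-o)*4).round().tolist(),"slot",((proj(n,place(q,rect(.036,.009,.06)))-o)*4).round().tolist())
print("weight",unproj("top",T1((462,108)),.03))
E
```

```text
['top'] [0.525, 0.068, -0.2746, 0.4783, -0.1135, 0.1188, 0.5939, -0.2954, -0.0911, 0.0507, 0.1174] rms 0.73
['side'] [0.5256, 0.0703, -0.2701, 0.4792, -0.1125, 0.1353, 0.5953, -0.2932, -0.1487, 0.0486, 0.1195] rms 1.0
['top', 'side'] [0.5254, 0.0687, -0.2782, 0.4788, -0.1133, 0.1233, 0.5944, -0.2951, -0.1087, 0.05, 0.1179] rms 0.95
['top'] [ 0.5497  0.3119 -0.1249] 0.61 [0.2, -0.0, 1.0, -0.8, -0.0, 0.3, -1.1, 0.4]
['side'] [ 0.5504  0.3158 -0.092 ] 1.65 [0.9, -0.2, -0.4, -3.8, -0.9, 1.4, 0.4, 1.8]
['top', 'side'] [ 0.5504  0.314  -0.1068] 1.43 [-0.4, -0.6, -0.2, -1.4, -1.3, 0.2, -1.7, 0.4, 1.3, -0.5, 0.4, -4.6, -0.5, 0.3, 0.4, 1.2]
top handle top [[160.0, 76.0], [170.0, 26.0], [142.0, 23.0], [133.0, 73.0]] bottom [[198.0, 103.0], [207.0, 56.0], [181.0, 53.0], [172.0, 100.0]] slot [[219.0, 129.0], [230.0, 68.0], [214.0, 66.0], [203.0, 128.0]]
side handle top [[185.0, 56.0], [133.0, 37.0], [113.0, 58.0], [166.0, 77.0]] bottom [[198.0, 158.0], [148.0, 139.0], [130.0, 160.0], [181.0, 180.0]] slot [[215.0, 240.0], [147.0, 213.0], [136.0, 227.0], [204.0, 254.0]]
weight [0.55181825 0.179481   0.03      ]
```

Run:
```python
import cv2, numpy as np
t=cv2.imread("pics/top0.png"); s=cv2.imread("pics/side0.png")
def crop(im,x0,y0,w,h,k):
    c=cv2.resize(im[y0:y0+h,x0:x0+w],None,fx=k,fy=k,interpolation=cv2.INTER_CUBIC); c=cv2.convertScaleAbs(c,alpha=1.8,beta=25)
    for i in range(0,w,10): cv2.line(c,(i*k,0),(i*k,8),(0,0,255),2); cv2.putText(c,str(x0+i),(i*k+3,10),0,.4,(0,0,255),1)
    for i in range(10,h,10): cv2.line(c,(0,i*k),(8,i*k),(0,0,255),2); cv2.putText(c,str(y0+i),(10,i*k+4),0,.4,(0,0,255),1)
    return c
a=crop(t,175,157,52,50,8)  # 416x400
b=crop(s,226,234,64,100,6) # 384x600
a=np.vstack([a,np.zeros((200,416,3),np.uint8)])
cv2.imwrite("pics/g.png",np.hstack([a,b]))
```

```text
(no output)
```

View pics/g.png

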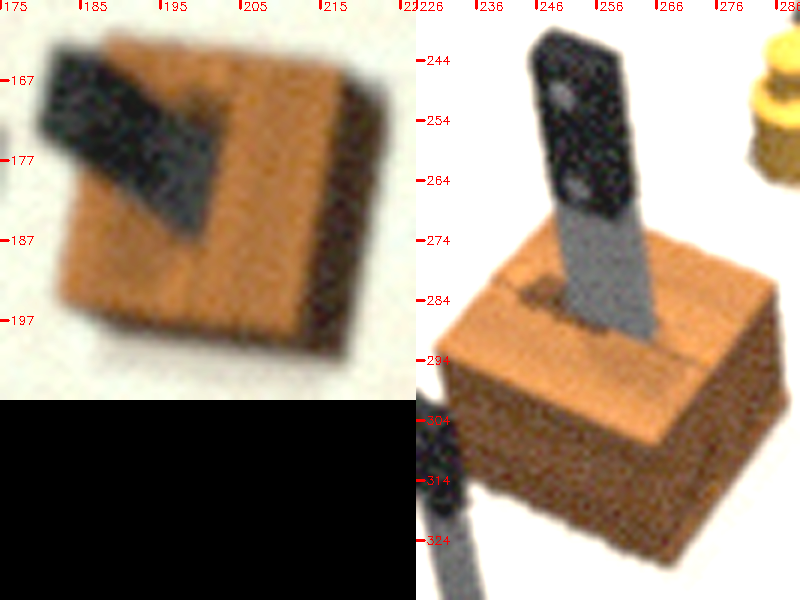

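Run:
```python
from fit import *
T=lambda P:np.array(P)/8+[175,157]
S=lambda P:(np.array(P)-[416,0])/6+[226,234]
# local holder pts: order (-x-y),(+x-y),(+x+y),(-x+y)
r=rect(.08,.07,.06); b=r*[1,1,0]
obs=[("top",r[[2,1,0,3]],T([(107,35),(343,68),(298,330),(60,298)])),("top",b[[1,0]],T([(385,88),(345,358)])),
     ("side",r[[2,0,3]],S([(436,345),(776,285),(655,443)])),("side",b[[3,0]],S([(668,567),(787,403)]))]
f=lambda q,o:np.concatenate([(proj(n,place(q,L))-p).ravel() for n,L,p in o])
for o in(obs[:2],obs[2:],obs):
    s=least_squares(f,[.55,.313,-.12],args=(o,),loss="soft_l1"); print("holder",s.x.round(4),f(s.x,o).round(1).tolist())
h=s.x
H=rect(.026,.014,.168); Hb=rect(.026,.014,.108); B=rect(.028,.006,.06)
g=[("side",Hb[[2,3,0]],S([(553,203),(616,218),(632,193)])),("side",H[[1,0,2]],S([(550,30),(622,57),(531,65)])),("side",B[[2,3]],S([(567,318),(652,340)])),
   ("top",H[[2,3]],T([(55,45),(38,130)])),("top",B[[0]],T([(192,242)]))]
for o in(g[:3],g):
    s=least_squares(f,h,args=(o,),loss="soft_l1"); print("gauge",s.x.round(4),f(s.x,o).round(1).tolist())
```

```text
holder [ 0.5512  0.3126 -0.1043] [-0.8, -0.9, 0.0, -1.7, 0.1, -0.2, -1.0, 0.4, 1.0, 2.2, 0.9, 0.6]
holder [ 0.5535  0.3131 -0.1196] [-1.8, -0.1, 0.6, -1.6, -0.4, 0.0, 0.4, 0.8, 0.5, 0.1]
holder [ 0.5526  0.3129 -0.1185] [-0.7, -1.7, 0.1, -2.1, -0.4, -0.7, -1.4, -0.5, 1.1, 1.8, 0.5, 0.2, -1.3, -0.0, 1.1, -1.5, 0.1, 0.1, 0.9, 0.8, 1.0, 0.1]
gauge [ 0.5494  0.3155 -0.0263] [-1.3, 1.5, 1.6, 3.1, 2.8, 1.6, -0.7, -0.7, 1.2, -1.3, -1.9, -1.1, 0.0, -0.8, -0.3, -0.1]
gauge [ 0.5494  0.3145 -0.061 ] [-1.0, 0.8, 1.6, 2.8, 3.0, 1.4, -0.2, -1.2, 1.4, -1.5, -1.6, -1.7, 0.4, -1.4, -0.2, -0.3, -2.0, -1.3, -1.6, 0.8, 0.5, -1.3]
```

```bash
cat >> fit.py <<'E'
def go(x,y,z,yaw):
    from workcell import r
    s=r.get_state(); p=s["ee_pos"]; q=s["tcp_rot"]; psi=2*np.arctan2(q[1],q[0])
    psi=(psi+np.pi)%(2*np.pi)-np.pi
    dw=-(yaw-psi); d=np.array([x,y,z])-p; c,s_=np.cos(yaw),np.sin(yaw)
    print("yaw now %.4f turn wz %.4f then t"%(psi,dw),np.round([c*d[0]+s_*d[1],s_*d[0]-c*d[1],-d[2]],4),"quat",q.round(4),"clock",s["clock"])
E
python3 - <<'E'
from fit import *
b=unproj("side",(239,344),0); print("decoy base",b.round(3))
for h in(.08,.1,.12,.14): print(h,proj("side",np.array([[*b[:2],h]])).round(0),proj("top",np.array([[*b[:2],h]])).round(0))
go(.551,.3138,.22,-.10)
E
```

```text
decoy base [0.553 0.397 0.   ]
0.08 [[233. 315.]] [[159. 176.]]
0.1 [[231. 307.]] [[155. 174.]]
0.12 [[229. 299.]] [[151. 172.]]
0.14 [[227. 290.]] [[147. 169.]]
yaw now 0.2818 turn wz 0.3818 then t [ 0.2842 -0.9467  0.0015] quat [ 9.901e-01  1.404e-01 -0.000e+00 -9.000e-04] clock 0.1
```

Emit:
move_arm:
  targets:
    - [0,0,0,0,0,0.1273,138]
    - [0,0,0,0,0,0.1273,138]
    - [0,0,0,0,0,0.1272,138]
    - [0.0167,-0.0557,0,0,0,0,138]
    - [0.0167,-0.0557,0,0,0,0,138]
    - [0.0167,-0.0557,0,0,0,0,138]
    - [0.0167,-0.0557,0,0,0,0,138]
    - [0.0167,-0.0557,0,0,0,0,138]
    - [0.0167,-0.0557,0,0,0,0,138]
    - [0.0167,-0.0557,0,0,0,0,138]

```text
clock: 1.35
ee_pos: [0.3292, -0.2222, 0.2223]
tcp_rot: [0.999, -0.05, 0.0, -0.0]
contact_force: [0.7, -0.4, -0.1]
width: 0.0396
finger_force: 0.0
```

Emit:
move_arm:
  targets:
    - [0.0167,-0.0557,0,0,0,0,138]
    - [0.0167,-0.0557,0,0,0,0,138]
    - [0.0167,-0.0557,0,0,0,0,138]
    - [0.0167,-0.0557,0,0,0,0,138]
    - [0.0167,-0.0557,0,0,0,0,138]
    - [0.0167,-0.0557,0,0,0,0,138]
    - [0.0167,-0.0557,0,0,0,0,138]
    - [0.0167,-0.0557,0,0,0,0,138]
    - [0.0167,-0.0557,0,0,0,0,138]
    - [0,0,0,0,0,0,138]

```text
clock: 2.6
ee_pos: [0.5285, 0.2629, 0.2208]
tcp_rot: [0.999, -0.048, -0.001, 0.0]
contact_force: [-0.1, -0.2, -0.0]
width: 0.0396
finger_force: 0.0
```

Run:
```python
from fit import *
go(.551,.3138,.121,-.10)
```

```text
yaw now -0.0960 turn wz 0.0040 then t [ 0.0173 -0.0529  0.0998] quat [ 9.988e-01 -4.800e-02 -1.200e-03  1.000e-04] clock 2.6
```

Emit:
move_arm:
  targets:
    - [0.009,-0.0265,0,0,0,0.004,138]
    - [0.0083,-0.0264,0,0,0,0,138]
    - [0,0,0.03,0,0,0,138]
    - [0,0,0,0,0,0,138]

```text
clock: 3.1
ee_pos: [0.5491, 0.3091, 0.1893]
tcp_rot: [0.999, -0.052, -0.003, 0.002]
contact_force: [-0.4, 0.6, -0.7]
width: 0.04
finger_force: 0.0
```

Run:
```python
from fit import *
from workcell import r
go(.551,.3138,.121,-.10)
t=r.get_image("top")["color"]; s=r.get_image("side")["color"]
f=lambda c,k:cv2.convertScaleAbs(cv2.resize(c,None,fx=k,fy=k,interpolation=cv2.INTER_CUBIC),alpha=1.6,beta=20)
cv2.imwrite("pics/a.png",np.hstack([f(t[120:220,140:240],4),f(s[220:320,210:310],4)]))
```

```text
yaw now -0.1043 turn wz -0.0043 then t [ 0.0014 -0.0049  0.0683] quat [ 0.9986 -0.0521 -0.0029  0.0016] clock 3.1
```

View pics/a.png

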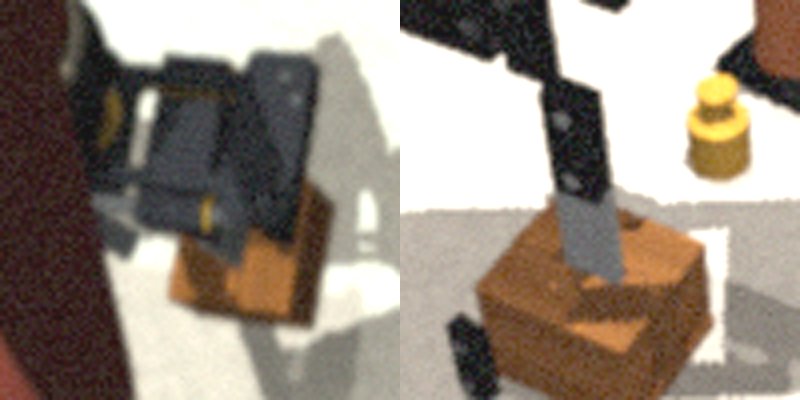

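The side crop shows the gauge undisturbed, with finger tips just above it at crop (540,75) and (610,8). I'll check the projection against the tips.

Run:
```python
from fit import *
from workcell import r
p=r.get_state()["ee_pos"]; print(p)
for w in(.02,.035):
  for s in(1,-1):
    L=np.array([[dx,s*w,p[2]] for dx in(-.0095,.0095)]); print(w*s,((proj("side",place([p[0],p[1],-.10],L))-[210,220])*4).round().tolist())
L=rect(.026,.014,.168); print("gauge",((proj("side",place([.551,.3138,-.1],L))-[210,220])*4).round().tolist())
go(.551,.3138,.121,-.10)
```

```text
[0.55089142 0.30974829 0.19259727]
0.02 [[158.0, 74.0], [118.0, 60.0]]
-0.02 [[213.0, 14.0], [174.0, 1.0]]
0.035 [[136.0, 98.0], [96.0, 84.0]]
-0.035 [[233.0, -7.0], [194.0, -19.0]]
gauge [[204.0, 87.0], [151.0, 69.0], [132.0, 89.0], [186.0, 108.0]]
yaw now -0.1047 turn wz -0.0047 then t [-0.0003 -0.004   0.0716] quat [ 9.986e-01 -5.230e-02 -5.000e-04  3.000e-04] clock 3.2
```

Emit:
move_arm:
  targets:
    - [0,-0.004,0.0,0,0,-0.004,138]
    - [0,0,0.024,0,0,0,138]
    - [0,0,0.024,0,0,0,138]
    - [0,0,0.023,0,0,0,138]
    - [0,0,0,0,0,0,138]
    - [0,0,0,0,0,0,138]
  grip_force: 30

```text
clock: 3.95
ee_pos: [0.5526, 0.3149, 0.1233]
tcp_rot: [0.999, -0.05, 0.001, -0.001]
contact_force: [0.6, -0.2, 0.1]
width: 0.0398
finger_force: 0.0
```

Emit:
move_arm:
  targets:
    - [0,0,0,0,0,0,255]
    - [0,0,0,0,0,0,255]
    - [0,0,0,0,0,0,255]
    - [0,0,0,0,0,0,255]
    - [0,0,0,0,0,0,255]
  grip_force: 30

```text
clock: 4.58
ee_pos: [0.5518, 0.3146, 0.1219]
tcp_rot: [0.999, -0.05, 0.0, -0.0]
contact_force: [0.4, -0.9, 2.1]
width: 0.0139
finger_force: 30.0
```

Run:
```python
from fit import *
from workcell import r
s=r.get_state(); print({k:s[k] for k in("ee_pos","contact_force","torque","finger_force","width")})
go(.551,.3138,.27,-.10)
```

```text
{'ee_pos': array([0.55178784, 0.31458869, 0.12185704]), 'contact_force': array([ 0.41008995, -0.94111412,  2.145897  ]), 'torque': array([-0.06995769,  0.09753234,  0.02770987]), 'finger_force': 29.995148323941976, 'width': 0.013856304937887887}
yaw now -0.1000 turn wz 0.0000 then t [-0.0007  0.0009 -0.1481] quat [ 9.988e-01 -5.000e-02  2.000e-04 -0.000e+00] clock 4.575
```

Emit:
move_arm:
  targets:
    - [0,0,-0.01,0,0,0,255]
    - [0,0,-0.02,0,0,0,255]
    - [0,0,-0.02,0,0,0,255]
    - [0,0,-0.02,0,0,0,255]
    - [0,0,-0.02,0,0,0,255]
    - [0,0,-0.02,0,0,0,255]
    - [0,0,-0.02,0,0,0,255]
    - [0,0,-0.02,0,0,0,255]
    - [0,0,0,0,0,0,255]
    - [0,0,0,0,0,0,255]

```text
clock: 5.82
ee_pos: [0.5513, 0.3144, 0.2708]
tcp_rot: [0.999, -0.05, -0.001, 0.0]
contact_force: [0.0, -0.9, -0.9]
width: 0.0135
finger_force: 30.0
```

Run:
```python
from fit import *
from workcell import r
s=r.get_state(); print({k:s[k] for k in("ee_pos","contact_force","torque","finger_force","width")})
p=s["ee_pos"]
t=r.get_image("top")["color"]; s=r.get_image("side")["color"]
f=lambda c,k:cv2.convertScaleAbs(cv2.resize(c,None,fx=k,fy=k,interpolation=cv2.INTER_CUBIC),alpha=1.6,beta=20)
q=[p[0],p[1],-.1]; z=p[2]-.1139
c=f(s[150:300,200:300],4)
for d,L in(("b",rect(.028,.006,z)),("h",rect(.026,.014,z+.1))): 
    P=((proj("side",place(q,L))-[200,150])*4).round().astype(int); cv2.polylines(c,[P],True,(0,0,255),1)
cv2.imwrite("pics/b.png",c)
go(.5254,.0687,.27,-.276)
```

```text
{'ee_pos': array([0.55134815, 0.31444151, 0.27079977]), 'contact_force': array([ 0.02915478, -0.94919511, -0.92420318]), 'torque': array([ 0.04053256,  0.0338157 , -0.02517076]), 'finger_force': 29.994959612376988, 'width': 0.01347982715189031}
yaw now -0.1000 turn wz 0.1760 then t [4.230e-02 2.433e-01 1.000e-04] quat [ 9.987e-01 -5.000e-02 -1.100e-03  5.000e-04] clock 5.925
```

View pics/b.png

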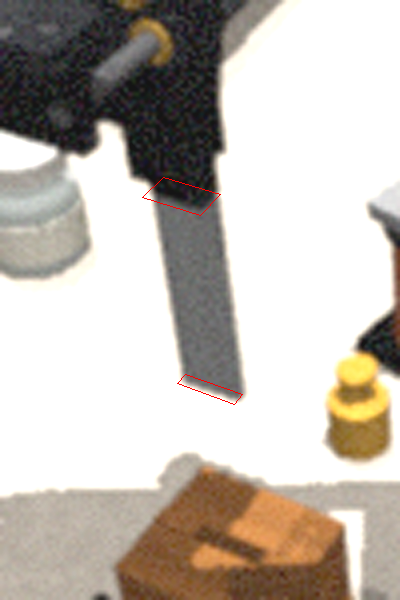

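The gauge is held upright; the blade's end at crop (182–243, 375–400) matches the model. Next is the nearest magnet.

Emit:
move_arm:
  targets:
    - [0,0,0,0,0,0.176,255]
    - [0.0085,0.0487,0,0,0,0,255]
    - [0.0085,0.0487,0,0,0,0,255]
    - [0.0085,0.0487,0,0,0,0,255]
    - [0.0085,0.0487,0,0,0,0,255]
    - [0.0083,0.0485,0,0,0,0,255]
    - [0,0,0,0,0,0,255]
    - [0,0,0,0,0,0,255]
    - [0,0,0,0,0,0,255]

```text
clock: 7.05
ee_pos: [0.526, 0.07, 0.2712]
tcp_rot: [0.991, -0.137, -0.0, -0.0]
contact_force: [-1.0, -0.8, -1.5]
width: 0.014
finger_force: 30.0
```

Run:
```python
from fit import *
from workcell import r
s=r.get_state(); print({k:s[k] for k in("ee_pos","contact_force","torque")})
go(.5254,.0687,.27,-.276)
```

```text
{'ee_pos': array([0.52595473, 0.07002915, 0.27117619]), 'contact_force': array([-0.96446442, -0.76228592, -1.53955726]), 'torque': array([0.09290865, 0.01882295, 0.01902895])}
yaw now -0.2747 turn wz 0.0013 then t [-0.0002  0.0014  0.0012] quat [ 9.906e-01 -1.369e-01 -3.000e-04 -2.000e-04] clock 7.05
```

Emit:
move_arm:
  targets:
    - [0,0.001,0.012,0,0,0,255]
    - [0,0,0.012,0,0,0,255]
    - [0,0,0.012,0,0,0,255]
    - [0,0,0.01,0,0,0,255]
    - [0,0,0.008,0,0,0,255]
    - [0,0,0.006,0,0,0,255]
    - [0,0,0,0,0,0,255]
    - [0,0,0,0,0,0,255]

```text
clock: 8.05
ee_pos: [0.5261, 0.068, 0.212]
tcp_rot: [0.99, -0.138, 0.0, -0.0]
contact_force: [-0.5, -0.3, -1.3]
width: 0.0138
finger_force: 30.0
```

Emit:
move_arm:
  targets:
    - [0,0,0.003,0,0,0,255]
    - [0,0,0.003,0,0,0,255]
    - [0,0,0.003,0,0,0,255]
    - [0,0,0.003,0,0,0,255]
    - [0,0,0.003,0,0,0,255]

```text
clock: 8.68
ee_pos: [0.5261, 0.0685, 0.1967]
tcp_rot: [0.99, -0.138, 0.0, -0.001]
contact_force: [0.7, 2.5, 1.3]
width: 0.0138
finger_force: 30.0
```

Emit:
move_arm:
  targets:
    - [0,0,0.002,0,0,0,255]
    - [0,0,0.002,0,0,0,255]

```text
clock: 8.93
ee_pos: [0.5263, 0.0685, 0.1931]
tcp_rot: [0.99, -0.138, 0.001, -0.001]
contact_force: [1.1, 4.2, 2.4]
width: 0.0139
finger_force: 30.0
```

Emit:
move_arm:
  targets:
    - [0,0,0.002,0,0,0,255]

```text
clock: 9.05
ee_pos: [0.5262, 0.0683, 0.1909]
tcp_rot: [0.99, -0.138, 0.001, -0.0]
contact_force: [1.4, 3.4, 2.0]
width: 0.014
finger_force: 30.0
```

Emit:
move_arm:
  targets:
    - [0,0,0.002,0,0,0,255]
    - [0,0,0.002,0,0,0,255]

```text
clock: 9.3
ee_pos: [0.5258, 0.0679, 0.1864]
tcp_rot: [0.99, -0.138, 0.0, 0.0]
contact_force: [1.8, 2.6, 0.8]
width: 0.0136
finger_force: 30.0
```

Emit:
move_arm:
  targets:
    - [0,0,0.002,0,0,0,255]
    - [0,0,0.002,0,0,0,255]

```text
clock: 9.55
ee_pos: [0.5256, 0.068, 0.1822]
tcp_rot: [0.99, -0.138, -0.0, 0.0]
contact_force: [1.5, 2.8, 1.3]
width: 0.0141
finger_force: 30.0
```

Emit:
move_arm:
  targets:
    - [0,0,0.003,0,0,0,255]
    - [0,0,0.003,0,0,0,255]

```text
clock: 9.8
ee_pos: [0.5257, 0.0679, 0.1763]
tcp_rot: [0.99, -0.138, -0.0, 0.0]
contact_force: [1.1, 2.7, 2.1]
width: 0.0137
finger_force: 30.0
```

Emit:
move_arm:
  targets:
    - [0,-0.001,0.001,0,0,0,255]
    - [0,-0.001,0.001,0,0,0,255]

```text
clock: 10.05
ee_pos: [0.5262, 0.0694, 0.1746]
tcp_rot: [0.99, -0.138, -0.0, 0.001]
contact_force: [-0.2, 0.2, 2.5]
width: 0.0141
finger_force: 30.0
```

Emit:
move_arm:
  targets:
    - [0,0,0.002,0,0,0,255]
    - [0,0,0.002,0,0,0,255]

```text
clock: 10.3
ee_pos: [0.5264, 0.0697, 0.1705]
tcp_rot: [0.99, -0.138, 0.0, 0.0]
contact_force: [-0.1, 0.1, 3.4]
width: 0.0143
finger_force: 30.0
```

Emit:
move_arm:
  targets:
    - [0,0,0.002,0,0,0,255]
    - [0,0,0.002,0,0,0,255]

```text
clock: 10.55
ee_pos: [0.5264, 0.0698, 0.1665]
tcp_rot: [0.99, -0.138, 0.0, 0.0]
contact_force: [0.3, -0.1, 2.9]
width: 0.0138
finger_force: 30.0
```

The lateral force is gone and a steady 4–5 N of drag remains, so both sprung shoes are pressing. This is the right gap, and I'll take it on to the floor.

Emit:
move_arm:
  targets:
    - [0,0,0.003,0,0,0,255]
    - [0,0,0.003,0,0,0,255]
    - [0,0,0.003,0,0,0,255]
    - [0,0,0.002,0,0,0,255]
    - [0,0,0.002,0,0,0,255]

```text
clock: 11.18
ee_pos: [0.5263, 0.0699, 0.1534]
tcp_rot: [0.99, -0.138, -0.0, 0.0]
contact_force: [-0.8, 0.5, 2.8]
width: 0.0138
finger_force: 30.0
```

Emit:
move_arm:
  targets:
    - [0,0,0.001,0,0,0,255]
    - [0,0,0.001,0,0,0,255]

```text
clock: 11.42
ee_pos: [0.5263, 0.0699, 0.1515]
tcp_rot: [0.99, -0.138, -0.0, -0.0]
contact_force: [-0.7, 0.3, 2.6]
width: 0.0137
finger_force: 30.0
```

Emit:
move_arm:
  targets:
    - [0,0,0.001,0,0,0,255]
    - [0,0,0.001,0,0,0,255]

```text
clock: 11.68
ee_pos: [0.5263, 0.0699, 0.1495]
tcp_rot: [0.99, -0.138, 0.0, -0.0]
contact_force: [-0.2, -0.3, 2.7]
width: 0.0141
finger_force: 30.0
```

Emit:
move_arm:
  targets:
    - [0,0,0.001,0,0,0,255]

```text
clock: 11.8
ee_pos: [0.5265, 0.0699, 0.1489]
tcp_rot: [0.99, -0.138, 0.0, -0.0]
contact_force: [-2.1, -0.2, 9.1]
width: 0.0143
finger_force: 30.0
```

The floor is reached at TCP 0.149, as predicted. Releasing and retreating.

Emit:
move_arm:
  targets:
    - [0,0,0,0,0,0,138]
    - [0,0,0,0,0,0,138]
    - [0,0,0,0,0,0,138]
    - [0,0,0,0,0,0,138]
    - [0,0,-0.02,0,0,0,138]
    - [0,0,-0.03,0,0,0,138]
    - [0,0,-0.04,0,0,0,138]
    - [0,0,-0.04,0,0,0,138]
    - [0,0,0,0,0,0,138]
    - [0,0,0,0,0,0,138]

```text
clock: 13.05
ee_pos: [0.526, 0.0699, 0.2779]
tcp_rot: [0.99, -0.138, -0.0, 0.0]
contact_force: [0.4, 0.5, 0.1]
width: 0.0399
finger_force: 0.0
```

Run:
```python
from fit import *
from workcell import r
s=r.get_state(); print({k:s[k] for k in("ee_pos","contact_force","width","finger_force","clock")})
t=r.get_image("side")["color"][130:270,230:400]
c=cv2.convertScaleAbs(cv2.resize(t,None,fx=4,fy=4,interpolation=cv2.INTER_CUBIC),alpha=1.6,beta=20)
for L in(rect(.026,.014,.195),rect(.026,.014,.135)):
    cv2.polylines(c,[((proj("side",place([.5263,.0699,-.275],L))-[230,130])*4).round().astype(int)],True,(0,0,255),1)
cv2.imwrite("pics/c.png",c)
```

```text
{'ee_pos': array([0.52603094, 0.06989277, 0.27794521]), 'contact_force': array([0.38924335, 0.45620015, 0.07611082]), 'width': 0.03990060735403933, 'finger_force': 0.0, 'clock': 13.05}
```

View pics/c.png

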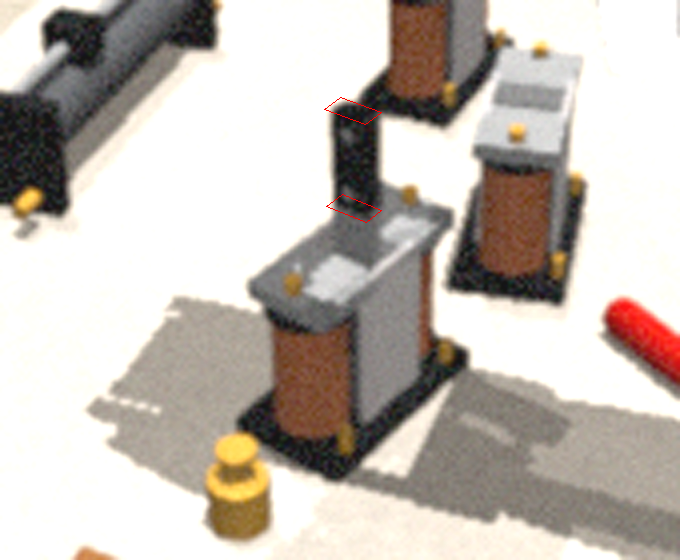

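The gauge stands upright and fully down. Its handle spans crop rows 102–212, where the model predicts it, and the weight is untouched at (238,490).

```bash
python3 -c "
from workcell import r
print(r.job_done())"
```

```text
the job is handed in; nothing more can be done
None
```

The gauge stands upright and let go, fully down in the magnet nearest the holder; it was the first gap tried, dragged at about 4–5 N, and needed no forcing; the weight was left where it was, and the job is handed in (no verdict was returned).

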